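# Stand the weight-set case heavy end down on its display foot

## Task

Pick up the small aluminium case with a round stud on each side by its two studs, lift it clear of the bench and see which end sinks. Then stand it gently upright, heavy end down, in the middle of the square beech foot, with its lid facing the raised lip of the foot, and let go.

Things in the scene. Friction and masses are not known exactly. Their poses are not given: they have to be found in the camera images.
- case_mid (a point): Centre of the loose aluminium weight-set case with side studs, 88 mm long (its x), 40 wide (y), 32 thick (z), 0.3 kg, lying lid up, this point 16 mm above the bench. Lid: the +z face, dark wood inlay with a brass dot; other faces bare metal. Its centre of mass lies about 20 mm from here towards one end; the ends look alike, only the tilt when lifted shows which is heavy.
- case_stud (a point): Tip of one of the case's two round steel swivel studs, 13 mm across with flat ends, that stand out 4 mm from the middle of each long side, half-way up: at 24 mm along the case's +y (the other at -y; 48 mm over both). The studs turn freely in the case, so that pinched by them it swings and its heavy end sinks.
- foot_top (a point): Centre of the flat top of the fixed square beech foot, 100 x 100 mm, 10 mm high. A beech lip 10 mm thick, rising 15 mm above this top, runs along the foot's whole edge on its +x side, its inner face 50 mm from this point; x points to the lip, z up.
- foot_lip (a point): Middle of the upper face of that lip, 55 mm along +x from the foot centre and 15 mm above its flat top.
Mind the look-alikes: they are no part of the job. Of the things that look like the part that bears foot_top, take the one that is nearest to the robot's base at the start.

How it is judged:
On the way:
1. the case is lifted clear of the bench, its heavy end sunk (height (world z) of case_mid above 0.06 m and angle between case_mid's own x axis and vertical below 0.7 rad), for 0.2 s.
At the end, for the whole second after the job is handed in: The case stands at rest on the foot's top on its heavy end, upright within 10 degrees, its centre within 20 mm (horizontally) of the foot's centre, its lid facing the lip within 25 degrees, released (angle between case_mid's own x axis and vertical below 0.17 rad and horizontal distance between case_mid and foot_top below 0.02 m and z of case_mid in the frame of foot_top between 0.038 and 0.05 m and angle between the z axis of case_mid and the x axis of foot_top, either way round below 0.44 rad and z of foot_lip in the frame of case_mid above 0 m and linear speed of case below 0.02 m/s); the robot touches nothing.
It fails at once if the case is dropped or banged onto the foot (over 60 N) (contact force between case and foot above 60 N).
It also fails if it takes over 43 s, if anything falls off the work surface, if the arm or the gripper's body presses on something with over 40 N, if the wrist force passes 120 N, or if a joint passes its speed limit or range.

## Robot

A 7-joint arm with a two-finger parallel gripper is mounted at the origin on the work surface. World frame = base frame: x ahead of the robot, y to its left, z up, the work surface at z = 0. Lengths are in m, angles in rad, forces in N, time in s.
With the tool pointing down it reaches from about 0.4 to 0.85 m from the base axis. Payload 4.5 kg.
Tool frame: the origin (TCP) lies midway between the tips of the shut fingers; the grasp point (between the pads) lies 19 mm behind it; y points along the fingers, z is the direction in which the jaws open and shut, and the axes are right-handed (so a half turn about y gives the same grasp; the last joint's range is limited). The gripper opens to 88 mm and grips with 3 to 60 N. Pads are 18 mm wide; open, the fingers measure 123 mm over their backs; the gripper's body (75 mm by 187 mm) begins 45 mm behind the grasp point.
Start: joints at [-1.201, 0.689, -0.195, 1.565, 0.157, 0.902, -0.215], TCP at [0.206, 0.59, 0.239] pointing down, gripper open.
Joint ranges: [-3.01, 3.01], [-0.46, 2.08], [-1.47, 1.51], [0.13, 2.56], [-1, 4.14], [0.04, 2.09], [-2.66, 2.66]. Speed limits (rad/s): [2.57, 2.57, 3.14, 3.14, 3.14, 3.14, 3.14].

## Interface

Orientations are given as a unit quaternion [x, y, z, w].
In Python, from plant import r, snapshot, get_calibration, job, boxes_of gives the robot as it stands. The module is installed in compiled form; this text tells all that it offers.
- The arm moves only by the shell command python3 -m handwheel 'ROWS' [OPENING] [FORCE]. ROWS is JSON, a list that holds one entry, the list of rows, each a list of 6 numbers: the shift along the tool's x, y, z as a fraction of full scale, then the turn, a rotation vector about the tool's x, y, z as a fraction of full scale. In form: [[[x, y, z, wx, wy, wz], ...]]. A call has 1 to 12 rows; each row is the pose to reach, as a shift and turn from the pose commanded when the call began, along the tool's axes at that moment, turning the shorter way round; what a row does not reach only later rows make up. Full scale, the value 1, is 100 cm for a shift and 180 degrees for a turn. A row lasts 1/12 s, in which the tool goes at most 41.7 mm and 7.16 degrees, less where a joint would pass 70% of its speed; a pose out of reach is approached as far as the arm can. A call with a number of a shift or a turn outside -1 to 1 is refused whole. A call with a gripper value outside its range is refused whole. OPENING is the opening, from -1 (shut) to 1 (fully open), set as the call begins (- or left out, the last holds). The fingers move at their own pace and stop on an object; FORCE is the grip in N (left out, the last holds). Time passes only in rows, so rows that repeat a pose let the fingers close. It gives the time, the measured TCP pose, the force and the opening at its end, in the units of the state.
- r.get_state(): the state, without advancing time (a new reading comes with each control period).
- snapshot(name): name is "side" or "top"; returns the picture (480x640x3 uint8, red, green, blue); there is no depth.
- get_calibration(name): a dict with "fx", "fy", "cx", "cy" (pixels), "k1" (the pictures are not rectified: a ray, as slopes to the right and down, at radius r is drawn at 1 + k1 r^2 times it, then the intrinsics apply), "T" (4x4, takes a point from camera to world coordinates). Camera axes: x right, y down, z forward; pixel columns grow to the right and rows downward; lengths in m; the calibration is good to about 2 mm. A picture is of the moment at which its call begins. get_calibration takes no time and is no camera call.
- job.finish_job(): hands the job in, once; it reports no verdict.
Trained networks look in the newest picture that a camera, given by its name, has taken for a name from the list of things; names that differ only in an ending like _2 or _b are one class to them, and where a whole thing is asked for, a point or a joint stands for the part that bears it (a point fixed in the world has none). Each returns a list of dicts, best first, with "confidence" (0 to 1); they miss things now and then, are a little off and sometimes report something else, mostly with a low value. They report only what shows in the picture. A call takes as long as a camera call. They do not tell look-alikes from the thing itself.
- boxes_of(thing, camera): "bbox" ([left, top, right, bottom] in pixels, round what is visible of it).
The state is a dict: "clock": time; "q": joint angles; "qd": joint speeds; "joint_torque": joint torques, N m; "tool_pos": TCP position; "eef_rot": TCP orientation; "contact_force": force on the tool from outside, world axes, zero at the start; "moment": the same for the moment, N m; "opening": opening from 0.0 (shut) to 1.0 (fully open).
Only numpy, scipy, OpenCV 4.12 (cv2) and the standard library are available. Lean on these libraries where they do the work, as an engineer would, in place of code of your own. Each camera call takes 0.05 s, during which the arm holds its last target. There are 200 camera calls.

## Working session

There is one attempt and no reset: what is moved stays moved. The work goes in short steps, Python scripts to look and compute and a shell command to move; the robot and the scene stay as the last step left them, time stands still between calls to the robot, and variables do not carry over. Pictures are saved under pics/ and viewed, about 8 in all and at most 12, crops included, and the job is handed in when it is done.

```bash
mkdir -p pics; cat > h.py <<'E'
import numpy as np, cv2
from scipy.spatial.transform import Rotation as R
from plant import r, snapshot, get_calibration, job, boxes_of
def cal(n):
    c=get_calibration(n); return c,np.array(c["T"])
def ray(n,u,v):
    c,T=cal(n); d=np.array([(u-c["cx"])/c["fx"],(v-c["cy"])/c["fy"]]); s=d.copy()
    for _ in range(20): s=d/(1+c["k1"]*(s@s))
    return T[:3,3],T[:3,:3]@np.array([s[0],s[1],1])
def onz(n,u,v,z):
    o,d=ray(n,u,v); return o+d*(z-o[2])/d[2]
def proj(n,p):
    c,T=cal(n); q=T[:3,:3].T@(np.array(p)-T[:3,3]); s=q[:2]/q[2]; s=s*(1+c["k1"]*(s@s))
    return s[0]*c["fx"]+c["cx"],s[1]*c["fy"]+c["cy"]
def save(n,name,crop=None,k=1):
    im=snapshot(n); np.save('/tmp/'+name+'.npy',im)
    if crop: a,b,c,d=crop; im=im[b:d,a:c]
    cv2.imwrite('pics/'+name+'.png',cv2.resize(im[:,:,::-1],None,fx=k,fy=k,interpolation=cv2.INTER_CUBIC)); 
E
python3 - <<'E'
from h import *
save("top","t0"); save("side","s0")
for n in("top","side"):
    c,T=cal(n); print(n,c["fx"],c["k1"],T.round(3).tolist())
    for t in("case_mid","case_stud","foot_top","foot_lip"):
        for b in boxes_of(t,n):
            bb=b["bbox"]; print(n,t,round(b["confidence"],2),np.round(bb),onz(n,(bb[0]+bb[2])/2,(bb[1]+bb[3])/2,.02).round(3))
s=r.get_state(); print(s)
E
```

```text
top 596.9674009342185 -0.19145664386579467 [[0.008, -0.992, 0.127, 0.276], [-1.0, -0.008, 0.001, -0.18], [-0.0, -0.127, -0.992, 1.488], [0.0, 0.0, 0.0, 1.0]]
top case_mid 0.87 [156. 205. 174. 246.] [0.502 0.206 0.02 ]
top case_stud 0.83 [157. 206. 178. 244.] [0.503 0.199 0.02 ]
top foot_top 0.91 [470. 272. 511. 321.] [ 0.33  -0.612  0.02 ]
top foot_top 0.6 [322. 185. 372. 236.] [ 0.542 -0.252  0.02 ]
top foot_lip 0.91 [470. 273. 510. 317.] [ 0.333 -0.611  0.02 ]
top foot_lip 0.75 [327. 183. 372. 233.] [ 0.55  -0.259  0.02 ]
side 522.8705453569178 -0.1479875080123443 [[0.996, -0.066, 0.067, 0.385], [-0.094, -0.681, 0.726, -0.985], [-0.002, -0.73, -0.684, 0.803], [0.0, 0.0, 0.0, 1.0]]
side case_mid 0.6 [304. 138. 340. 160.] [0.51  0.198 0.02 ]
side case_stud 0.94 [300. 142. 341. 164.] [0.505 0.182 0.02 ]
side foot_top 0.58 [230. 419. 304. 479.] [ 0.34  -0.623  0.02 ]
side foot_top 0.56 [340. 254. 394. 299.] [ 0.553 -0.273  0.02 ]
side foot_lip 0.67 [228. 419. 301. 478.] [ 0.336 -0.622  0.02 ]
{'clock': 0.5, 'q': array([-1.20119337,  0.68910876, -0.19459126,  1.5653653 ,  0.15726314,
        0.9025205 , -0.2151008 ]), 'qd': array([-0.00040917,  0.00066987,  0.00160993, -0.00309089, -0.00037043,
       -0.00014091,  0.00012319]), 'joint_torque': array([ 7.70781044e-04, -5.27092588e+01, -1.26559071e+00, -1.53606516e+01,
       -5.18689770e-02,  2.91660845e-04,  5.55392421e-05]), 'tool_pos': array([0.20592234, 0.59007944, 0.23871955]), 'eef_rot': array([ 0.69717016, -0.11817654,  0.11815793, -0.6971562 ]), 'contact_force': array([-0.53290554, -0.51420353, -0.92042672]), 'moment': array([-0.0004588 ,  0.01943505, -0.05445613]), 'opening': 1.0026491697443252}
```

View pics/t0.png

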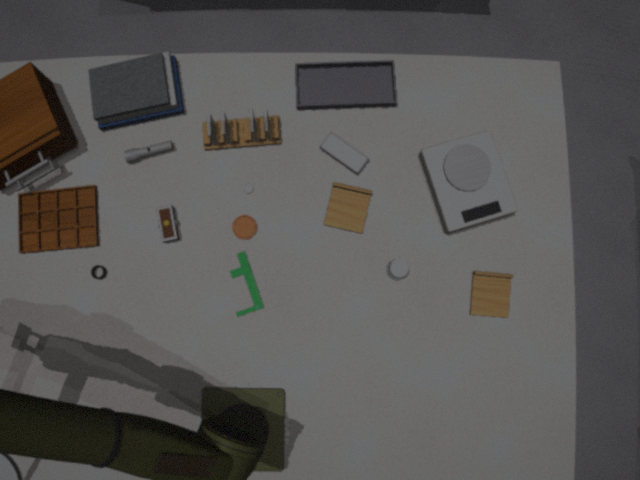

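```bash
python3 - <<'E'
import numpy as np,cv2
t=np.load('/tmp/t0.npy')[:,:,::-1]; s=np.load('/tmp/s0.npy')[:,:,::-1]
f=lambda im,a,b:cv2.resize(im[b:b+75,a:a+100],(400,300),interpolation=cv2.INTER_CUBIC)
cv2.imwrite('pics/c0.png',np.vstack([np.hstack([f(t,115,188),f(t,300,175)]),np.hstack([f(s,270,115),f(s,320,240)])]))
E
```

```text
(no output)
```

View pics/c0.png

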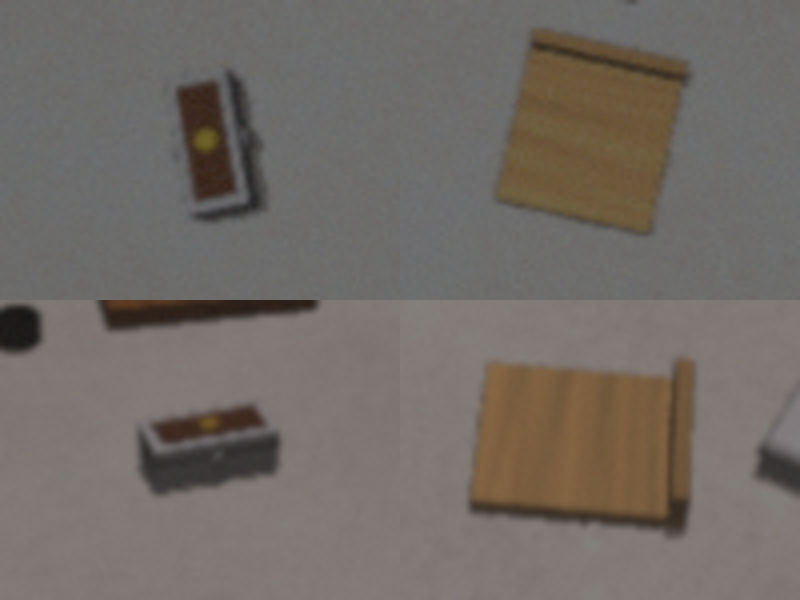

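```bash
python3 - <<'E'
from h import *
f=lambda n,x,y,ox,oy,z:onz(n,(x+.5)/4-.5+ox,(y+.5)/4-.5+oy,z)
P=lambda k,v:print(k,np.round(v,4))
for k,(x,y) in dict(dot=(206,140),TL=(178,88),TR=(215,82),BR=(237,194),BL=(196,202)).items(): P('T '+k,f("top",x,y,115,188,.032))
for k,(x,y) in dict(dot=(210,123),L=(150,425),far1=(257,406),near2=(275,432),l2=(160,444)).items(): P('S '+k,f("side",x,y-(300 if y>300 else 0),270,115,.032))
a=[f("top",98,198,300,175,.01),f("top",250,232,300,175,.01),f("top",133,28,300,175,.025),f("top",290,62,300,175,.025)]
b=[f("side",87,62,320,240,.01),f("side",72,202,320,240,.01),f("side",290,58,320,240,.025),f("side",287,199,320,240,.025)]
for n,c in(("T",a),("S",b)):
    for v in c:P(n+' foot',v)
    if n=="S": c=[c[0],c[1],c[2],c[3]]
    d=(c[2]+c[3]-c[0]-c[1])/2; e=c[0]-c[1]
    P('len',np.linalg.norm(d[:2]));P('wid',np.linalg.norm(e[:2])); P('ang',[np.arctan2(d[1],d[0]),np.arctan2(-e[0],e[1])]); d/=np.linalg.norm(d[:2]); P('centre',(c[0]+c[1])/2+d*.05)
s=r.get_state(); M=R.from_quat(s["eef_rot"]).as_matrix(); print(M.round(3))
E
```

```text
T dot [0.5072 0.1998 0.032 ]
T TL [0.5402 0.2193 0.032 ]
T TR [0.5441 0.1956 0.032 ]
T BR [0.4733 0.1786 0.032 ]
T BL [0.4681 0.2045 0.032 ]
S dot [0.5106 0.2001 0.032 ]
S L [0.4703 0.2016 0.032 ]
S far1 [0.5445 0.218  0.032 ]
S near2 [0.5527 0.185  0.032 ]
S l2 [0.4751 0.178  0.032 ]
T foot [ 0.5093 -0.1953  0.01  ]
T foot [ 0.4886 -0.2906  0.01  ]
T foot [ 0.6151 -0.2165  0.025 ]
T foot [ 0.5942 -0.3149  0.025 ]
len 0.1081
wid 0.0975
ang [-0.2121 -0.2146]
centre [ 0.5478 -0.2535  0.0169]
S foot [ 0.5116 -0.1969  0.01  ]
S foot [ 0.4913 -0.2953  0.01  ]
S foot [ 0.6168 -0.2194  0.025 ]
S foot [ 0.5957 -0.317   0.025 ]
len 0.107
wid 0.1004
ang [-0.2077 -0.2034]
centre [ 0.5504 -0.2564  0.017 ]
[[ 0.944 -0.     0.33 ]
 [-0.33  -0.     0.944]
 [-0.    -1.    -0.   ]]
```

Candidates: the case at top px (166,223), with brass dot and dark inlay. A plain silver block at (345,152) and a grey tool at (149,151) could be mistaken for it. Feet are at (348,208), 0.60 m from the base and so the nearest, and at (491,295), 0.70 m away. The crop confirms the case (inlay, dot, studs) and the foot (lip towards world +x, yaw about −0.21). I'm moving above the case.

```bash
python3 -m handwheel '[[[0.04,0.01,-0.026,-0,-0.03,0],[0.08,0.02,-0.052,0,-0.06,0],[0.12,0.03,-0.078,0,-0.09,0],[0.16,0.04,-0.104,0,-0.12,0],[0.2,0.05,-0.13,0,-0.15,0],[0.24,0.06,-0.156,0,-0.174,0],[0.28,0.07,-0.182,0,-0.174,0],[0.32,0.08,-0.208,0,-0.174,0],[0.36,0.09,-0.234,0,-0.174,0],[0.40,0.1,-0.26,0,-0.174,0],[0.414,0.1,-0.27,0,-0.174,0],[0.414,0.1,-0.27,0,-0.174,0]]]' 1
python3 - <<'E'
from h import *
s=r.get_state(); print(s["clock"],s["tool_pos"],s["q"].round(2)); print(R.from_quat(s["eef_rot"]).as_matrix().round(3))
im=snapshot("side"); t=snapshot("top")
f=lambda im,a,b:cv2.resize(im[b:b+100,a:a+133,::-1],(532,400),interpolation=cv2.INTER_CUBIC)
a=f(im,260,80); b=f(t,100,170)
cv2.imwrite('pics/c1.png',cv2.resize(np.hstack([a,b]),(800,300)))
p=s["tool_pos"]; print(proj("side",p),proj("top",p))
E
```

```text
clock: 1.5
tool_pos: [0.5064, 0.2005, 0.1392]
eef_rot: [-0.703, -0.075, 0.074, 0.703]
contact_force: [0.0, 0.5, -0.1]
opening: 1.005
1.5 [0.50642982 0.20050609 0.13918524] [-0.24  0.75 -0.37  1.89  0.46  0.58  0.87]
[[ 0.978  0.    -0.209]
 [ 0.209  0.     0.978]
 [ 0.    -1.     0.   ]]
(np.float64(320.66599712353366), np.float64(109.99925606358696)) (np.float64(154.41869560162104), np.float64(215.6811408491078))
```

View pics/c1.png

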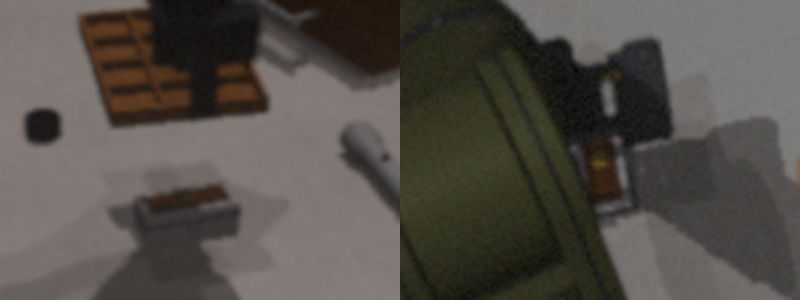

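The near finger lines up with the middle of the case, which lies between the fingers at about side px (322,150). I'm descending to TCP z ≈ 5 mm.

```bash
python3 -m handwheel '[[[0.002,0.025,0,0,0,0],[0.002,0.05,0,0,0,0],[0.002,0.075,0,0,0,0],[0.002,0.09,0,0,0,0],[0.002,0.105,0,0,0,0],[0.002,0.118,0,0,0,0],[0.002,0.126,0,0,0,0],[0.002,0.131,0,0,0,0],[0.002,0.134,0,0,0,0],[0.002,0.134,0,0,0,0]]]' 1
python3 - <<'E'
from h import *
save("side","s2",(270,100,400,200),6)
E
```

```text
clock: 2.43
tool_pos: [0.5072, 0.2028, 0.0054]
eef_rot: [-0.703, -0.074, 0.074, 0.703]
contact_force: [0.1, 0.4, 0.1]
opening: 1.001
```

View pics/s2.png

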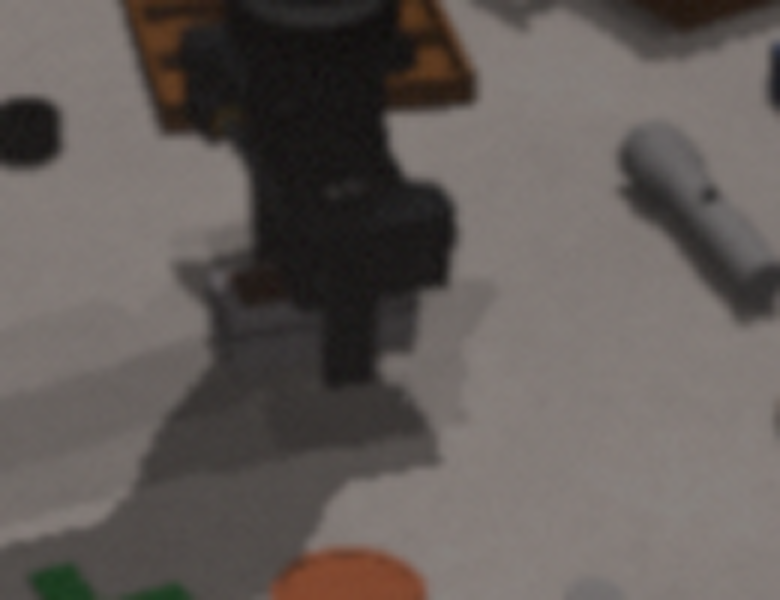

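```bash
python3 - <<'E'
from h import *
s=r.get_state(); M=R.from_quat(s["eef_rot"]).as_matrix(); p=s["tool_pos"]
c=lambda q:np.round([(proj("side",q)[0]-270+.5)*6,(proj("side",q)[1]-100+.5)*6])
for x in(-.009,.009):
  for z in(-.0615,): print('finger',x,z,c(p+M@[x,0,z]),c(p+M@[x,-.03,z]))
a=.21;A=np.array([[np.cos(a),-np.sin(a),0],[np.sin(a),np.cos(a),0],[0,0,1]])
for cc in([.508,.199,.016],[.5,.199,.016]):
  for q in([-.044,-.02,-.016],[.044,-.02,-.016],[-.044,-.02,.016],[.044,-.02,.016],[-.044,.02,.016]): print(cc,q,c(np.array(cc)+A@q))
E
```

```text
finger -0.009 -0.0615 [331. 399.] [332. 342.]
finger 0.009 -0.0615 [370. 392.] [371. 335.]
[0.508, 0.199, 0.016] [-0.044, -0.02, -0.016] [230. 377.]
[0.508, 0.199, 0.016] [0.044, -0.02, -0.016] [416. 344.]
[0.508, 0.199, 0.016] [-0.044, -0.02, 0.016] [229. 317.]
[0.508, 0.199, 0.016] [0.044, -0.02, 0.016] [418. 284.]
[0.508, 0.199, 0.016] [-0.044, 0.02, 0.016] [203. 270.]
[0.5, 0.199, 0.016] [-0.044, -0.02, -0.016] [212. 378.]
[0.5, 0.199, 0.016] [0.044, -0.02, -0.016] [399. 345.]
[0.5, 0.199, 0.016] [-0.044, -0.02, 0.016] [211. 318.]
[0.5, 0.199, 0.016] [0.044, -0.02, 0.016] [400. 285.]
[0.5, 0.199, 0.016] [-0.044, 0.02, 0.016] [185. 271.]
```

Finger and case projections agree to about 2–3 mm, well inside the 18 mm pad. Closing on the studs.

```bash
python3 -m handwheel '[[[0,0,-0.003,0,0,0],[0,0,-0.003,0,0,0],[0,0,-0.003,0,0,0],[0,0,-0.003,0,0,0],[0,0,-0.003,0,0,0],[0,0,-0.003,0,0,0],[0,0,-0.003,0,0,0],[0,0,-0.003,0,0,0],[0,0,-0.003,0,0,0],[0,0,-0.003,0,0,0],[0,0,-0.003,0,0,0],[0,0,-0.003,0,0,0]]]' -1 25
```

```text
clock: 3.48
tool_pos: [0.5078, 0.1993, 0.0055]
eef_rot: [0.703, 0.074, -0.074, -0.703]
contact_force: [-0.0, -2.0, 2.6]
opening: 0.534
```

Opening is 47 mm, so it's holding the studs (48 mm). Lifting.

```bash
python3 -m handwheel '[[[0,-0.008,0,0,0,0],[0,-0.02,0,0,0,0],[0,-0.035,0,0,0,0],[0,-0.05,0,0,0,0],[0,-0.065,0,0,0,0],[0,-0.08,0,0,0,0],[0,-0.095,0,0,0,0],[0,-0.11,0,0,0,0],[0,-0.125,0,0,0,0],[0,-0.135,0,0,0,0],[0,-0.14,0,0,0,0],[0,-0.14,0,0,0,0]]]'
python3 - <<'E'
from h import *
s=r.get_state();print(s["q"].round(2))
save("side","s3",(270,50,400,150),6)
E
```

```text
clock: 4.48
tool_pos: [0.5081, 0.2001, 0.1463]
eef_rot: [-0.703, -0.075, 0.074, 0.704]
contact_force: [-0.1, 1.2, -4.5]
opening: 0.537
[-0.23  0.74 -0.38  1.89  0.46  0.6   0.88]
```

View pics/s3.png

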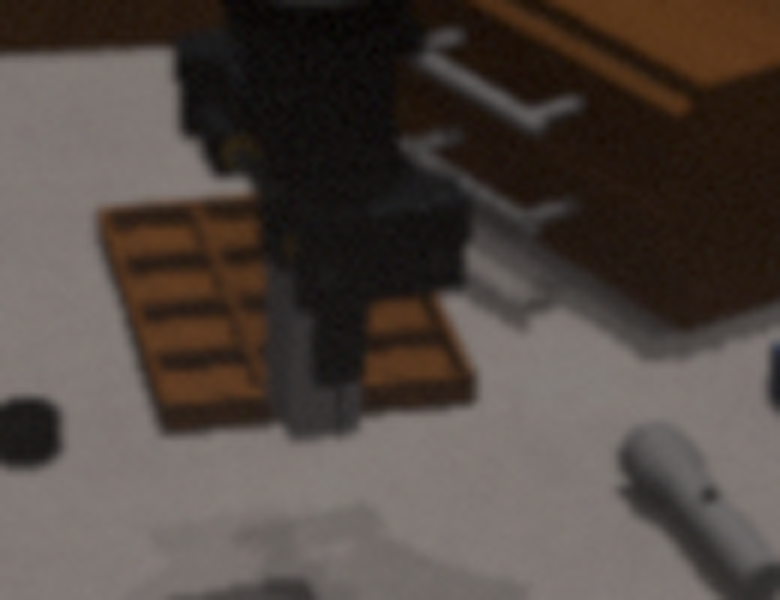

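The case hangs vertical at crop (315,350). Its left (−x) face, a strip at x≈270–295, looks bare grey, so the +x end sank and the lid faces +x. I'll check the colour while carrying it to the foot.

```bash
python3 -m handwheel '[[[-0.001,0,-0.012,0,0.005,0],[-0.004,0,-0.035,0,0.015,0],[-0.008,0,-0.065,0,0.03,0],[-0.012,0,-0.1,0,0.045,0],[-0.016,0,-0.135,0,0.06,0],[-0.021,0,-0.17,0,0.075,0],[-0.025,0,-0.205,0,0.09,0],[-0.029,0,-0.24,0,0.105,0],[-0.033,0,-0.275,0,0.12,0],[-0.038,0,-0.31,0,0.13,0],[-0.042,0,-0.345,0,0.134,0],[-0.045,0,-0.375,0,0.134,0]]]'
python3 - <<'E'
from h import *
a=np.load('/tmp/s3.npy').astype(int)
for v in(100,106,112,118): print(v,[tuple(a[v,u]) for u in range(313,330,2)])
s=r.get_state();M=R.from_quat(s["eef_rot"]).as_matrix();print(M.round(3),M.T@(np.array([.549,-.255,.146])-s["tool_pos"]),s["q"].round(2))
save("side","s4",(290,120,420,220),6)
E
```

```text
clock: 5.53
tool_pos: [0.5405, -0.1806, 0.1442]
eef_rot: [0.704, -0.077, 0.074, -0.703]
contact_force: [0.8, -0.1, -4.3]
opening: 0.535
100 [(np.int64(39), np.int64(30), np.int64(24)), (np.int64(45), np.int64(42), np.int64(41)), (np.int64(47), np.int64(44), np.int64(43)), (np.int64(32), np.int64(29), np.int64(29)), (np.int64(23), np.int64(20), np.int64(19)), (np.int64(24), np.int64(21), np.int64(20)), (np.int64(22), np.int64(20), np.int64(18)), (np.int64(23), np.int64(21), np.int64(20)), (np.int64(26), np.int64(23), np.int64(22))]
106 [(np.int64(74), np.int64(48), np.int64(33)), (np.int64(47), np.int64(40), np.int64(40)), (np.int64(47), np.int64(44), np.int64(43)), (np.int64(53), np.int64(49), np.int64(50)), (np.int64(45), np.int64(41), np.int64(41)), (np.int64(25), np.int64(24), np.int64(24)), (np.int64(24), np.int64(21), np.int64(19)), (np.int64(26), np.int64(23), np.int64(23)), (np.int64(26), np.int64(23), np.int64(24))]
112 [(np.int64(70), np.int64(47), np.int64(30)), (np.int64(49), np.int64(44), np.int64(42)), (np.int64(48), np.int64(44), np.int64(44)), (np.int64(55), np.int64(51), np.int64(51)), (np.int64(47), np.int64(44), np.int64(44)), (np.int64(27), np.int64(25), np.int64(25)), (np.int64(26), np.int64(25), np.int64(25)), (np.int64(26), np.int64(23), np.int64(23)), (np.int64(32), np.int64(28), np.int64(25))]
118 [(np.int64(43), np.int64(31), np.int64(26)), (np.int64(45), np.int64(40), np.int64(37)), (np.int64(47), np.int64(45), np.int64(43)), (np.int64(55), np.int64(52), np.int64(52)), (np.int64(56), np.int64(53), np.int64(53)), (np.int64(55), np.int64(50), np.int64(52)), (np.int64(51), np.int64(48), np.int64(48)), (np.int64(50), np.int64(48), np.int64(49)), (np.int64(56), np.int64(51), np.int64(51))]
[[ 0.977 -0.003  0.212]
 [-0.212 -0.001  0.977]
 [-0.003 -1.    -0.002]] [ 0.02410985 -0.00175978 -0.07094352] [ 0.45  0.76 -0.35  1.81  0.42  0.64  1.2 ]
```

View pics/s4.png

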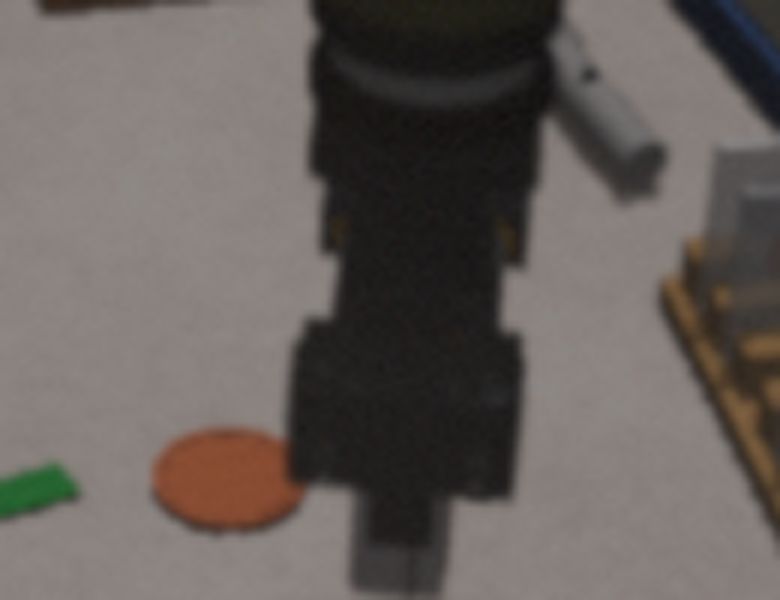

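The case hangs vertical, centred on the finger at side px (357,215). Its −x face is uniformly grey and the seam is on the right, so the lid is on the +x side, towards the lip. Moving over the foot and part-way down.

```bash
python3 -m handwheel '[[[0.006,0,-0.02,0,0,0],[0.012,0,-0.038,0,0,0],[0.018,0,-0.054,0,0,0],[0.022,0,-0.066,0,0,0],[0.024,0,-0.071,0,0,0],[0.024,0,-0.071,0,0,0],[0.024,0.015,-0.071,0,0,0],[0.024,0.03,-0.071,0,0,0],[0.024,0.045,-0.071,0,0,0],[0.024,0.06,-0.071,0,0,0],[0.024,0.07,-0.071,0,0,0],[0.024,0.075,-0.071,0,0,0]]]'
python3 - <<'E'
from h import *
s=r.get_state();M=R.from_quat(s["eef_rot"]).as_matrix();print(s["tool_pos"],M.T@(np.array([.549,-.255,.0435])-s["tool_pos"]))
im=snapshot("side");t=snapshot("top")
f=lambda im,a,b:cv2.resize(im[b:b+100,a:a+80,::-1],(400,500),interpolation=cv2.INTER_CUBIC)
cv2.imwrite('pics/c5.png',np.hstack([f(im,325,210),f(t,300,150)]))
E
```

```text
clock: 6.58
tool_pos: [0.5502, -0.249, 0.0689]
eef_rot: [-0.703, 0.074, -0.073, 0.704]
contact_force: [-0.0, -0.3, -4.1]
opening: 0.537
[ 0.55021767 -0.24904989  0.06892824] [ 0.00010909  0.02542012 -0.00610639]
```

View pics/c5.png

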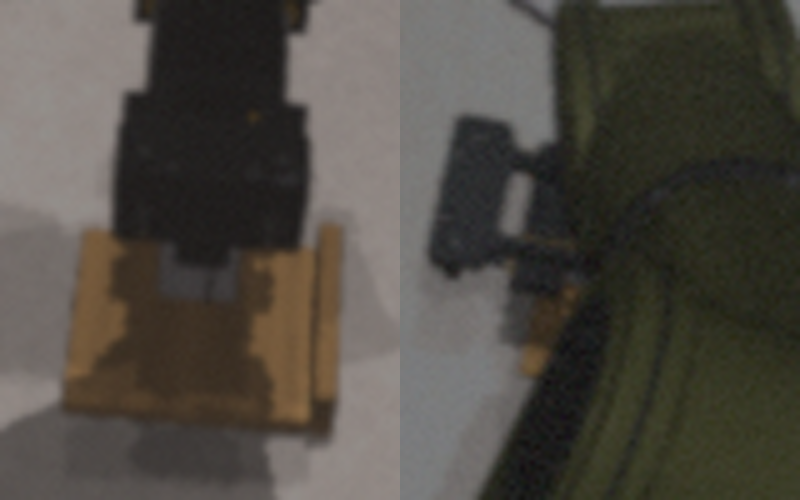

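The case (left tile, base near side px (365,268)) hangs upright over the foot, with the lip to its right. Correcting 6 mm sideways and lowering slowly, watching the force.

```bash
python3 -m handwheel '[[[0,0.004,-0.003,0,0,0],[0,0.008,-0.006,0,0,0],[0,0.012,-0.006,0,0,0],[0,0.015,-0.006,0,0,0],[0,0.017,-0.006,0,0,0],[0,0.019,-0.006,0,0,0],[0,0.02,-0.006,0,0,0],[0,0.021,-0.006,0,0,0],[0,0.022,-0.006,0,0,0],[0,0.022,-0.006,0,0,0],[0,0.022,-0.006,0,0,0],[0,0.022,-0.006,0,0,0]]]'
```

```text
clock: 7.68
tool_pos: [0.5498, -0.2567, 0.0485]
eef_rot: [-0.703, 0.074, -0.074, 0.703]
contact_force: [-0.9, 0.8, -3.9]
opening: 0.533
```

```bash
python3 -m handwheel '[[[0,0.0005,0,0,0,0],[0,0.001,0,0,0,0],[0,0.0015,0,0,0,0],[0,0.002,0,0,0,0],[0,0.002,0,0,0,0],[0,0.002,0,0,0,0]]]'
```

```text
clock: 8.18
tool_pos: [0.5497, -0.2567, 0.0463]
eef_rot: [-0.703, 0.074, -0.074, 0.703]
contact_force: [-0.3, -0.0, -3.7]
opening: 0.538
```

```bash
python3 -m handwheel '[[[0,0.0005,0,0,0,0],[0,0.001,0,0,0,0],[0,0.0015,0,0,0,0],[0,0.002,0,0,0,0],[0,0.002,0,0,0,0],[0,0.002,0,0,0,0]]]'
```

```text
clock: 8.68
tool_pos: [0.5497, -0.2567, 0.0444]
eef_rot: [-0.703, 0.074, -0.074, 0.703]
contact_force: [0.5, -1.1, -3.7]
opening: 0.537
```

```bash
python3 -m handwheel '[[[0,0.0003,0,0,0,0],[0,0.0006,0,0,0,0],[0,0.001,0,0,0,0],[0,0.001,0,0,0,0],[0,0.001,0,0,0,0],[0,0.001,0,0,0,0]]]'
```

```text
clock: 9.18
tool_pos: [0.5499, -0.2568, 0.0436]
eef_rot: [0.703, -0.074, 0.074, -0.703]
contact_force: [-0.2, 0.2, -1.7]
opening: 0.539
```

```bash
python3 -m handwheel '[[[0,0.0003,0,0,0,0],[0,0.0006,0,0,0,0],[0,0.0008,0,0,0,0],[0,0.0008,0,0,0,0],[0,0.0008,0,0,0,0],[0,0.0008,0,0,0,0]]]'
```

```text
clock: 9.68
tool_pos: [0.55, -0.2568, 0.0435]
eef_rot: [0.703, -0.074, 0.074, -0.703]
contact_force: [-2.0, 0.5, 6.7]
opening: 0.535
```

Contact is at the expected height and the base is seated (about 10 N of pressing). Easing off 0.6 mm, then loosening and opening.

```bash
python3 -m handwheel '[[[0,-0.0003,0,0,0,0],[0,-0.0006,0,0,0,0],[0,-0.0006,0,0,0,0],[0,-0.0006,0,0,0,0]]]' - 4; python3 -m handwheel '[[[0,0,0,0,0,0],[0,0,0,0,0,0],[0,0,0,0,0,0],[0,0,0,0,0,0],[0,0,0,0,0,0],[0,0,0,0,0,0],[0,0,0,0,0,0],[0,0,0,0,0,0],[0,0,0,0,0,0],[0,0,0,0,0,0],[0,0,0,0,0,0],[0,0,0,0,0,0]]]' 1
python3 - <<'E'
from h import *
save("side","s6",(310,190,430,300),5)
E
```

```text
clock: 10.02
tool_pos: [0.55, -0.2568, 0.0435]
eef_rot: [0.703, -0.074, 0.074, -0.703]
contact_force: [-0.8, 0.5, 4.4]
opening: 0.541
clock: 11.02
tool_pos: [0.5498, -0.2567, 0.0432]
eef_rot: [-0.703, 0.074, -0.074, 0.703]
contact_force: [-0.0, -0.7, -0.1]
opening: 1.003
```

View pics/s6.png

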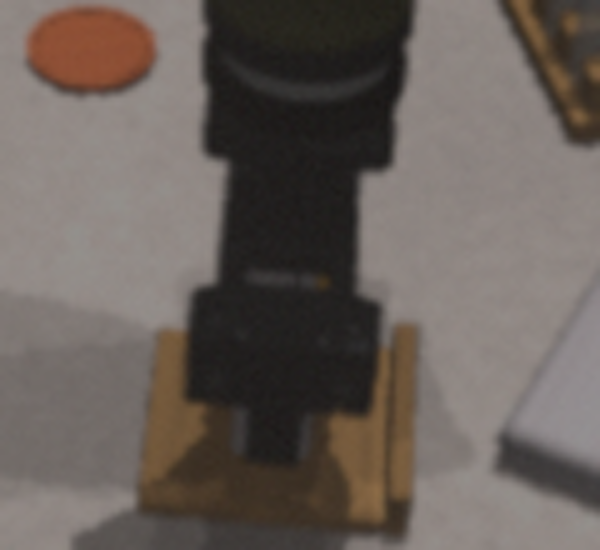

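The fingers are open and the case stands behind the near finger, at crop (275,440). Withdrawing straight up, then moving aside for a clear look.

```bash
python3 -m handwheel '[[[0,-0.01,0,0,0,0],[0,-0.025,0,0,0,0],[0,-0.045,0,0,0,0],[0,-0.07,0,0,0,0],[0,-0.1,0,0,0,0],[0,-0.13,0,0,0,0],[0,-0.16,0.01,0,0,0],[0,-0.18,0.04,0,0,0],[0,-0.18,0.08,0,0,0],[0,-0.18,0.12,0,0,0],[0,-0.18,0.16,0,0,0],[0,-0.18,0.2,0,0,0]]]'
python3 - <<'E'
from h import *
im=snapshot("side");t=snapshot("top")
f=lambda im,a,b:cv2.resize(im[b:b+100,a:a+80,::-1],(400,500),interpolation=cv2.INTER_CUBIC)
cv2.imwrite('pics/c7.png',np.hstack([f(im,325,210),f(t,310,150)]))
print("foot centre",proj("side",[.549,-.255,.01]),"case top centre at foot",proj("side",[.549,-.255,.098]),proj("top",[.549,-.255,.098]))
E
```

```text
clock: 12.07
tool_pos: [0.5915, -0.0594, 0.2244]
eef_rot: [-0.703, 0.074, -0.075, 0.703]
contact_force: [0.1, -0.7, 0.4]
opening: 0.999
foot centre (np.float64(362.78921136640236), np.float64(273.5287329107651)) case top centre at foot (np.float64(365.42463423647956), np.float64(242.8101035463996)) (np.float64(349.8212139856787), np.float64(202.01261835522794))
```

View pics/c7.png

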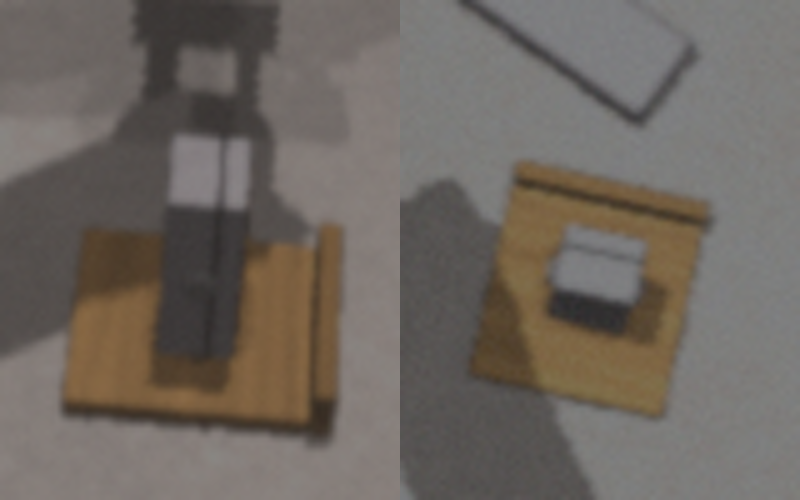

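The case stands upright and free. Its top centre is at side px (367,244) and top px (350,203), against (365,243) and (350,202) expected for the foot centre. The seam is on the lip side and the bare back faces away from the lip. Letting the arm come to rest, then handing in.

```bash
python3 -m handwheel '[[[0,0,0,0,0,0],[0,0,0,0,0,0],[0,0,0,0,0,0],[0,0,0,0,0,0]]]'
python3 -c "
from plant import job
print(job.finish_job())"
```

```text
clock: 12.5
tool_pos: [0.5911, -0.0634, 0.2232]
eef_rot: [0.703, -0.075, 0.075, -0.703]
contact_force: [-0.0, -1.4, -1.1]
opening: 1.0
the job is handed in; nothing more can be done
None
```

The case is standing upright on the nearer beech foot, released, and the job is handed in at about 12.5 s of the 43 s allowed. No verdict is reported.

- **Lift:** I gripped the case by its two studs (opening about 47 mm) and raised it 14 cm. The +x end sank and it hung vertical. I judged that end from the side picture: the −x face was bare grey and the lid seam was on the +x side, so no half turn was needed.
- **Placing:** I turned it about 24° to line up with the foot and lowered it in millimetre steps. The highest force I read was about 7 N upward, roughly 10 N pressing, well under the 60 N limit. I eased off before opening the fingers.
- **Final check:** In both pictures the case's top centre was within about 2 px of where the foot centre predicts. It looked upright and untouched, with the bare back away from the lip.
- **Not seen directly:** I never saw the lid's inlay after the lift. The lid direction rests on the seam and on seeing the bare opposite face.

No check failed. One measurement disagreed: in one close side crop the case's left edge suggested its centre was up to 8 mm from my estimate. The other edge and the first pictures matched the estimate, so I gripped there.

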